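# Weigh the packed tiffin on the spring scale

## Task

Weigh the packed tiffin: lift it by its top bar, hang the middle of the bar in the hook of the spring scale, and ease the weight on to the hook little by little so that the pointer creeps down (about 2 cm a second at most) and never jumps or springs back; let go only once the hook carries all of it, and leave it hanging free, level and still. Keep the tiffin upright all the way, do not tug, press or knock the scale, and leave everything else on the island where it is.

Things in the scene. Friction and masses are not known exactly. Their poses are not given: they have to be found in the camera images.
- tiffin_bar (a point): Middle of the tiffin's carrying bar, on its axis, 212 mm above the underside, 69 mm clear above the lid. Round bar 12 mm thick, 120 mm long, level, along this point's x; at its ends (x = -60, +60 mm) 10 mm wide straps go down. The middle 36 mm is bare steel, for the hook; the black parts, 18 to 54 mm from the middle, are for the hand. z up. Same both ways round.
- tiffin_mid (a point): Centre of the tiffin's stack, 72 mm above its underside: three closed shiny aluminium tiers and lid, 111 mm across, 143 mm high, locked in an upright steel strap frame with the bar on top (all one rigid piece, standing on the counter). Packed it its weight differs each time (under 1 kg); it hangs in balance under the bar's middle. Axes as for the bar.
- hook_seat (a point): Seat of the hook: where the axis of the 12 mm bar lies when fully down; 285 mm above the counter when empty, sinks with the hook. x: the way the bar must lie, level, pointing roughly away from the robot. The hook is open to -y; z up. Flat steel 14 mm wide (along x), a rounded U at the bottom, about 20 mm wide inside. The bar comes in from -y with its axis 29 to 45 mm above the seat, to y = 0, then goes straight down.
- hook_lip (a point): Tip of the hook's flared lip, 23 mm to the -y side of the seat and 16 mm above it (its top edge at 19 mm). Opposite it the back of the hook stands at y = +15 mm from the seat up to 48 mm above it, then comes back over the middle (above 60 mm) to a thin rod going up into the scale's case. Axes as for the seat; moves with the hook.
- scale_hook (a joint): Travel in m of the hook, and of the red pointer fixed to it on the white faces of the case: 0 = empty, at the top; grows as the hook is drawn down, stop at 0.080. The spring is about 200 N/m (1 kg draws it down about 49 mm), lightly damped.
- scale_stand: Fixed stand of the scale; origin on the counter straight under the hook, axes as for the seat. Dark base plate 10 mm high, x = -90 to 90, y = -60 to 220 mm; steel column 30 mm thick, 670 mm high at y = 170 mm; arm on top with the green balance case, 26 mm (x) by 54 mm (y), from 120 mm above the seat: a hand on the bar keeps to one side of the middle and leans away from it by 20 to 45 degrees.
- teapot: Blue ceramic teapot with a hinged lid, 148 mm across, 140 mm high, about 245 mm long over spout (+x) and handle; origin under its centre. Bystander.
- mug_a: Tall glass mug, 72 mm across, 135 mm high, handle to its +y; origin under its centre. Bystander.
- mug_b: The second, equal glass mug. Bystander.
- sugar_jar: Amber glass sugar jar with a steel lid, 84 mm across, 130 mm high; origin under its centre. Bystander.
- coaster: Round orange plastic coaster, 96 mm across, 6 mm thick; origin under its centre. Bystander.
- scoop: Steel sugar scoop lying on the counter, about 180 mm long along its x (bowl to +x, 50 mm wide), 45 mm high; origin under the back of the bowl. Bystander.

How it is judged:
By the outcome, as a careful person would: the job done as asked, in the order asked, and still so for the second after the job is handed in, with the robot touching nothing.
It also fails if it takes over 58 s, if anything falls off the work surface, if the arm or the gripper's body presses on something with over 40 N, if the wrist force passes 120 N, or if a joint passes its speed limit or range.

## Robot

A 6-joint arm with a two-finger parallel gripper is mounted at the origin on the work surface. World frame = base frame: x ahead of the robot, y to its left, z up, the work surface at z = 0. Lengths are in m, angles in rad, forces in N, time in s.
With the tool pointing down it reaches from about 0.35 to 0.725 m from the base axis. Payload 4.3 kg.
Tool frame: the origin (TCP) lies at the very end of the fingers, on their centre line; the grasp point (between the pads) lies 19 mm behind it; z points along the fingers, y is the line along which they close (so a half turn about z gives the same grasp; the last joint's range is limited). The gripper opens to 85 mm and grips with 20 to 120 N. Pads are 22 mm wide; open, the fingers measure 114 mm over their backs; the gripper's body (76 mm by 85 mm) begins 54 mm behind the grasp point. The pads swing forward as they close: fully open they stand 13 mm farther back than shut.
Start: joints at [1.146, 0.377, 0.081, 1.274, 0, 1.46], TCP at [0.178, 0.547, 0.231] pointing down, gripper open.
Joint ranges: [-2.72, 2.72], [-0.84, 1.66], [-1.02, 1.22], [-1.77, 2.12], [-1.37, 1.28], [-3.14, 3.14]. Speed limits (rad/s): [2.57, 2.57, 3.14, 3.14, 3.14, 3.14].

## Interface

Orientations are given as a 3x3 rotation matrix whose columns are the frame's x, y, z axes.
In Python, from plant import arm, vision, ticket gives the robot as it stands.
- The arm moves only by the shell command python3 -m jog 'ROWS' [FORCE]. ROWS is JSON, a list of rows, each a list of 3 entries, a list of its own where there are three numbers: the shift along the tool's x, y, z normalised to -1 to 1, where 1 is 0.03 m, then the turn, a rotation vector about the tool's x, y, z normalised to -1 to 1, where 1 is 0.15 rad, then the gripper's target within -1 to 1 (fully open at 1, half-way at 0, shut at -1). A call has 1 to 8 rows; each row shifts and turns the commanded pose from where the row before left it, along the tool's axes as they then stand; what a row does not reach is not made up. A row lasts 1/10 s, in which the tool goes at most 50 mm and 8.59 degrees, less where a joint would pass 70% of its speed; a pose out of reach is approached as far as the arm can. A call with a number of a shift or a turn outside -1 to 1 is refused whole. A call with a gripper value outside its range is refused whole. The fingers move at their own pace and stop on an object; FORCE is the grip in N (left out, the last holds). Time passes only in rows, so rows that do not move let the fingers close. It gives the time, the measured TCP pose, the force, the opening and the grip force at its end, in the units of the state.
- arm.sense(): the state, without advancing time (a new reading comes with each control period).
- vision.camera(name): name is "scene" or "top"; returns a dict with "img" (420x560x3 uint8, red, green, blue), "z_map" (420x560 float32, m along the optical axis (not along the pixel's ray), 0 where there is no reading), "vertical_fov" (degrees; the focal length in pixels is half the picture's height over the tangent of half this angle, whatever the lens; pixels are square), "cx", "cy" (the principal point, pixels), "pose" (4x4, takes a point from camera to world coordinates). Camera axes: x right, y down, z forward; pixel columns grow to the right and rows downward; lengths in m; the calibration is good to about 2 mm. A picture is of the moment at which its call begins.
- ticket.sign_off(): hands the job in; it is judged then, once.
The state is a dict: "time_s": time; "joints": joint angles; "qvel": joint speeds; "joint_efforts": joint torques, N m; "ee_pos": TCP position; "tcp_rot": TCP orientation; "ft_force": force on the tool from outside, world axes, zero at the start; "torque": the same for the moment, N m; "grip_width": finger opening in m; "gripper_force": force on a finger pad.
Only numpy, scipy, OpenCV 4.12 (cv2) and the standard library are available. Lean on these libraries where they do the work, as an engineer would, in place of code of your own. Each camera call takes 0.05 s, during which the arm holds its last target. There are 200 camera calls.

## Working session

There is one attempt and no reset: what is moved stays moved. The work goes in short steps, Python scripts to look and compute and a shell command to move; the robot and the scene stay as the last step left them, time stands still between calls to the robot, and variables do not carry over. Pictures are saved under pics/ and viewed, at most 10 in all, crops included, and the job is handed in when it is done.

```bash
ls; mkdir -p pics
cat > h.py <<'E'
import numpy as np, cv2
from plant import arm, vision, ticket
def snap(n,tag):
    c=vision.camera(n); np.savez(f'pics/{tag}.npz',**c); cv2.imwrite(f'pics/{tag}.png',c['img'][:,:,::-1]); return c
def load(tag): return dict(np.load(f'pics/{tag}.npz'))
def cloud(c):
    h,w=c['z_map'].shape; f=h/2/np.tan(np.radians(float(c['vertical_fov']))/2)
    u,v=np.meshgrid(np.arange(w),np.arange(h)); z=c['z_map']
    P=np.stack([(u-c['cx'])/f*z,(v-c['cy'])/f*z,z],-1)
    return P@c['pose'][:3,:3].T+c['pose'][:3,3]
def ray(c,u,v,zp):
    h=c['z_map'].shape[0]; f=h/2/np.tan(np.radians(float(c['vertical_fov']))/2)
    d=c['pose'][:3,:3]@np.array([(u-c['cx'])/f,(v-c['cy'])/f,1]); o=c['pose'][:3,3]
    return o+d*(zp-o[2])/d[2]
E
python3 - <<'E'
from h import *
for n in('scene','top'):
    c=snap(n,n+'0'); print(n,c['vertical_fov'],c['cx'],c['cy'],c['pose'].round(3).tolist())
s=arm.sense(); print(s['time_s'],s['ee_pos'],np.round(s['tcp_rot'],3).tolist(),s['ft_force'],s['grip_width'])
E
```

```text
pics
scene 55.8366171816723 277.5242441334061 213.80762950693975 [[0.484, 0.741, -0.466, 0.93], [0.875, -0.418, 0.244, -0.38], [-0.014, -0.526, -0.85, 0.983], [0.0, 0.0, 0.0, 1.0]]
top 52.093825325503424 284.24337557530674 218.56028601257535 [[0.006, -0.994, 0.111, 0.399], [-1.0, -0.005, 0.013, -0.182], [-0.012, -0.111, -0.994, 1.197], [0.0, 0.0, 0.0, 1.0]]
0.1 [0.17778146 0.5462142  0.2304567 ] [[-0.951, 0.31, -0.001], [0.31, 0.951, -0.002], [0.0, -0.002, -1.0]] [ 0.46379843 -0.25574423  0.14754291] 0.08566974895205395
```

View pics/scene0.png

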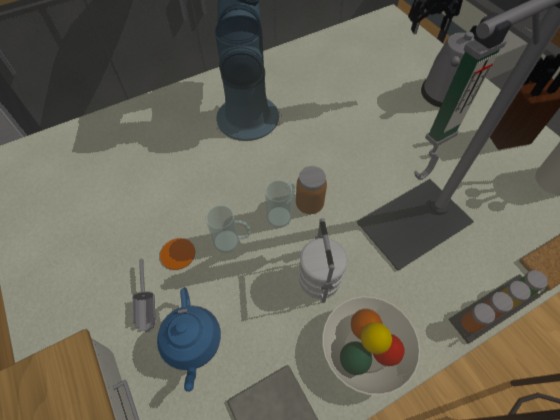

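View pics/top0.png

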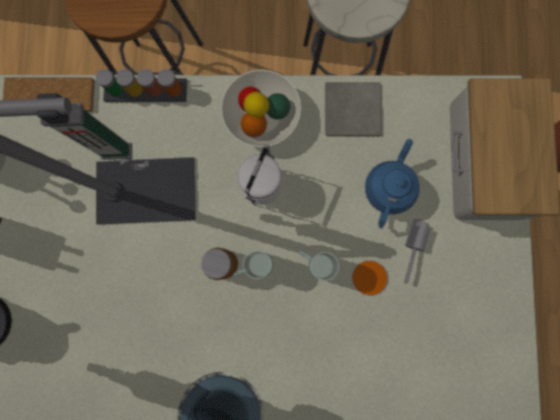

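The scene view shows the tiffin at about (323,262) with its bar from (322,225) to (327,295), and the hook at (428,165). In the top view the tiffin is at (260,178) and the stand base spans x 95–195, y 158–222, with its open side facing the tiffin.

Run:
```python
from h import *
T=load('top0');S=load('scene0')
for n,c in(('top',T),('scene',S)):
    P=cloud(c);ok=c['z_map']>0
    # bar: points z .195-.23
    m=ok&(P[...,2]>.195)&(P[...,2]<.235)&(P[...,0]>.3)&(P[...,0]<.8)&(abs(P[...,1]+.1)<.25)
    q=P[m]; print(n,'bar',len(q),q.mean(0) if len(q) else '', q[:,2].max() if len(q) else '')
    if len(q)>10:
        print(q.min(0),q.max(0)); w,v=np.linalg.eigh(np.cov(q[:,:2].T)); print('dir',v[:,1])
    # lid top
    m=ok&(P[...,2]>.13)&(P[...,2]<.15)&(P[...,0]>.4)&(P[...,0]<.75)&(abs(P[...,1]+.1)<.12)
    q=P[m]; 
    if len(q): print('lid',len(q),np.median(q,0),q.min(0),q.max(0))
    # base plate
    b=(c['img'].max(2)<75)&ok&(P[...,2]<.022)&(P[...,2]>.0)&(P[...,0]>.3)&(P[...,0]<.8)&(P[...,1]>-.1)&(P[...,1]<.5)
    b=cv2.morphologyEx(b.astype(np.uint8),cv2.MORPH_OPEN,np.ones((5,5)))
    k,l,st,ce=cv2.connectedComponentsWithStats(b); i=1+st[1:,4].argmax()
    q=P[l==i]; r=cv2.minAreaRect((q[:,:2]*1000).astype(np.float32)); print('plate',st[i],r,cv2.boxPoints(r).round(0).tolist(),q[:,2].mean())
    # hook
    m=ok&(P[...,2]>.26)&(P[...,2]<.40)&(P[...,0]>.35)&(P[...,0]<.85)&(P[...,1]>-.1)&(P[...,1]<.19)
    q=P[m]
    ys,xs=np.nonzero(m)
    if len(q): print('hook',len(q),xs.min(),xs.max(),ys.min(),ys.max(),q.min(0),q.max(0),np.median(q,0))
    cv2.imwrite(f'pics/{n}_hz.png',cv2.resize(c['img'][110:230,360:520,::-1] if n=='scene' else c['img'][120:220,60:320,::-1],None,fx=4 if n=='scene' else 3,fy=4 if n=='scene' else 3,interpolation=cv2.INTER_CUBIC))
```

```text
top bar 273 [ 0.6259052  -0.10422874  0.21659226] 0.2228738398819311
[ 0.57000378 -0.13214932  0.19940829] [ 0.68421345 -0.07771391  0.22287384]
dir [-0.92409603  0.38216035]
lid 1535 [ 0.6160628  -0.10253501  0.13967927] [ 0.40003482 -0.15935615  0.130005  ] [0.6830131  0.01996522 0.14986074]
plate [  97  158   99   66 5453] ((609.7669677734375, 224.30618286132812), (177.0623321533203, 277.99444580078125), 2.853393077850342) [[514.0, 359.0], [528.0, 81.0], [705.0, 90.0], [691.0, 368.0]] 0.009891494495611665
hook 207 121 148 159 170 [0.60660601 0.12040927 0.27278711] [0.62192666 0.16717128 0.36101981] [0.61148681 0.15238006 0.29578288]
scene bar 307 [ 0.63081569 -0.10556624  0.216557  ] 0.22135442826646845
[ 0.5682167  -0.13089391  0.19501015] [ 0.68440236 -0.07543927  0.22135443]
dir [-0.92553697  0.37865726]
lid 1674 [ 0.62176861 -0.10588346  0.14074288] [ 0.40006071 -0.15803698  0.13003701] [0.68679118 0.01981363 0.14940132]
plate [ 360  181  111   88 4949] ((610.6898803710938, 226.18692016601562), (176.7651824951172, 279.67669677734375), 2.8419759273529053) [[515.0, 361.0], [529.0, 82.0], [706.0, 91.0], [692.0, 370.0]] 0.01124165932057137
hook 291 414 438 145 179 [0.60434341 0.12011396 0.2739932 ] [0.62175633 0.16815834 0.38131319] [0.61503542 0.15448434 0.30506764]
```

View pics/scene_hz.png

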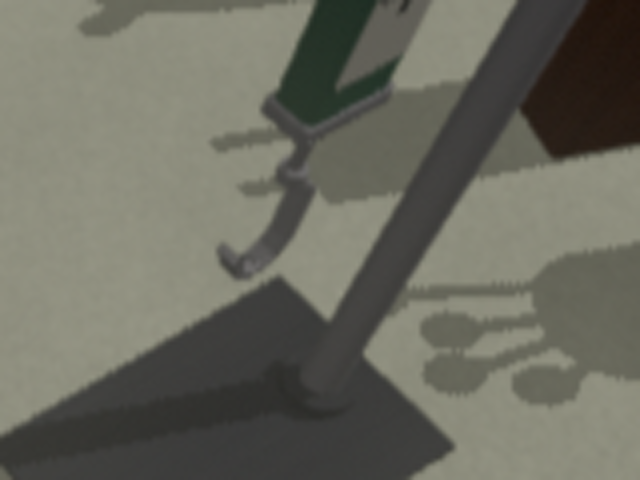

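View pics/top_hz.png

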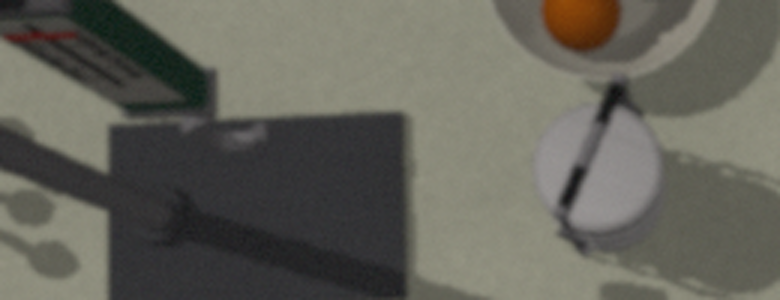

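The crops agree with the depth data: the hook opens toward the tiffin and the bar is clear for a hand on its near end. I take the bar middle as about (0.627, -0.104, 0.212) at yaw -22.3°, and the seat as about (0.614, 0.145, 0.285) at yaw +2.9°. The measured sizes fit the given ones. Next I work out the rows for the pre-grasp.

```bash
cat >> h.py <<'E'
from scipy.spatial.transform import Rotation as Ro
def goalR(yaw,tilt):   # tool x = -bar dir, leaning back to the robot by tilt (deg)
    a=np.radians(yaw); x=-np.array([np.cos(a),np.sin(a),0]); z=np.array([0,0,-1.]); R=np.stack([x,np.cross(z,x),z],1)
    return R@Ro.from_euler('y',-tilt,degrees=True).as_matrix()
def need(p,R,p0=None,R0=None):  # shift and turn in row units, tool axes now
    s=arm.sense(); p0=s['ee_pos'] if p0 is None else p0; R0=np.array(s['tcp_rot']) if R0 is None else R0
    return (R0.T@(np.array(p)-p0)/.03).round(2),(Ro.from_matrix(R0.T@R).as_rotvec()/.15).round(2)
def rows(p,R,n,p0=None,R0=None):  # per row values, shift in the turning tool's axes
    s=arm.sense(); p0=np.array(s['ee_pos'] if p0 is None else p0); R0=np.array(s['tcp_rot']) if R0 is None else R0
    rv=Ro.from_matrix(R0.T@R).as_rotvec()/n
    for i in range(n):
        Ri=R0@Ro.from_rotvec(rv*i).as_matrix(); print((Ri.T@(np.array(p)-p0)/n/.03).round(2).tolist(),(rv/.15).round(2).tolist())
E
python3 - <<'E'
from h import *
d=np.array([.925,-.38,0]);Rg=goalR(-22.3,30);G=np.array([.6268,-.1045,.212])-.036*d
tcp=G+.019*Rg[:,2];print(tcp)
A=np.array([.47,.02,.29]);R0=np.array(arm.sense()['tcp_rot'])
print(need(A,R0))
pre=tcp-.09*Rg[:,2];rows(pre,Rg,6,A,R0)
E
```

```text
[ 0.60228949 -0.09442483  0.19554552]
(array([-14.69, -13.67,  -1.96]), array([0., 0., 0.]))
[-0.65, -0.36, 0.09] [0.02, -0.58, 0.08]
[-0.64, -0.35, 0.15] [0.02, -0.58, 0.08]
[-0.63, -0.34, 0.21] [0.02, -0.58, 0.08]
[-0.61, -0.33, 0.26] [0.02, -0.58, 0.08]
[-0.59, -0.33, 0.31] [0.02, -0.58, 0.08]
[-0.57, -0.32, 0.37] [0.02, -0.58, 0.08]
```

```bash
python3 -m jog '[[[-0.5,-0.4,-0.3],[0,0,0],1],[[-0.9,-0.9,-0.3],[0,0,0],1],[[-0.9,-0.9,-0.3],[0,0,0],1],[[-0.9,-0.9,-0.3],[0,0,0],1],[[-0.9,-0.9,-0.2],[0,0,0],1],[[-0.9,-0.9,-0.2],[0,0,0],1],[[-0.9,-0.9,-0.2],[0,0,0],1],[[-0.9,-0.9,-0.2],[0,0,0],1]]'; python3 -m jog '[[[-0.9,-0.9,0],[0,0,0],1],[[-0.9,-0.9,0],[0,0,0],1],[[-0.9,-0.9,0],[0,0,0],1],[[-0.9,-0.9,0],[0,0,0],1],[[-0.9,-0.9,0],[0,0,0],1],[[-0.9,-0.8,0],[0,0,0],1],[[-0.9,-0.8,0],[0,0,0],1],[[-0.9,-0.4,0],[0,0,0],1]]'
python3 -m jog '[[[-0.65,-0.35,0.1],[0,-0.6,0.1],1],[[-0.65,-0.35,0.15],[0,-0.6,0.1],1],[[-0.65,-0.35,0.2],[0,-0.6,0.1],1],[[-0.6,-0.35,0.25],[0,-0.6,0.1],1],[[-0.6,-0.3,0.3],[0,-0.6,0.1],1],[[-0.3,-0.2,0.2],[0,-0.5,0],1],[[0,0,0],[0,0,0],1]]'
python3 - <<'E'
from h import *
T=snap('top','top1');S=snap('scene','scene1')
s=arm.sense();print(s['time_s'],s['ee_pos'],s['joints'],s['ft_force'])
Rg=goalR(-22.3,30);tcp=np.array([.6023,-.0944,.1955]);print(need(tcp-.09*Rg[:,2],Rg),need(tcp,Rg))
E
```

```text
time_s: 0.9
ee_pos: [0.3101, 0.2901, 0.2919]
tcp_rot: [[-0.951, 0.31, 0.001], [0.31, 0.951, -0.0], [-0.001, 0.0, -1.0]]
ft_force: [0.6, 0.1, -0.3]
grip_width: 0.0855
gripper_force: 0.0
time_s: 1.7
ee_pos: [0.4544, 0.0374, 0.2918]
tcp_rot: [[-0.95, 0.312, 0.0], [0.312, 0.95, -0.001], [-0.0, -0.001, -1.0]]
ft_force: [0.2, 0.0, 0.1]
grip_width: 0.0855
gripper_force: 0.0
time_s: 2.4
ee_pos: [0.535, -0.0514, 0.2743]
tcp_rot: [[-0.799, 0.379, 0.466], [0.336, 0.925, -0.177], [-0.498, 0.015, -0.867]]
ft_force: [-0.9, 0.0, -0.4]
grip_width: 0.0853
gripper_force: 0.0
2.5 [ 0.53711031 -0.0509762   0.27666996] [-0.15299146 -0.12390827 -0.53750043  0.64391963 -0.10261862  0.21240395] [ 1.14577889 -0.26951812  0.46972061]
(array([-0.87, -0.52,  0.61]), array([ 0.1 , -0.01, -0.05])) (array([-0.87, -0.56,  3.61]), array([ 0.1 , -0.01, -0.05]))
```

View pics/scene1.png

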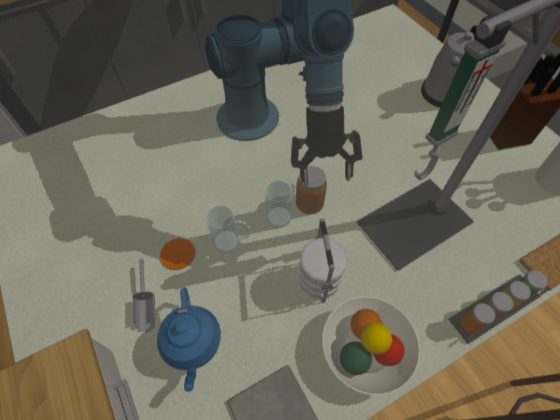

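Run:
```python
from h import *
S=load('scene1');f=210/np.tan(np.radians(float(S['vertical_fov']))/2)
for p in([.537,-.051,.277],[.537+.04*.38,-.051+.04*.92,.277],[.537-.04*.38,-.051-.04*.92,.277],[.571,-.081,.212]):
    q=S['pose'][:3,:3].T@(np.array(p)-S['pose'][:3,3]);print((q[:2]/q[2]*f+[S['cx'],S['cy']]).round())
P=cloud(S)
for n,lo in(('jar',(290,335,160,215)),):
    a=P[lo[2]:lo[3],lo[0]:lo[1]].reshape(-1,3);a=a[(a[:,2]>.11)&(a[:,2]<.14)];print(n,np.median(a,0),a.min(0),a.max(0))
```

```text
[327. 187.]
[345. 185.]
[309. 189.]
[321. 220.]
jar [0.41510641 0.00284931 0.13045339] [ 0.368599   -0.08222952  0.11010829] [0.44094051 0.03821618 0.13863186]
```

The picture shows the open fingers straddling above the jar, short of the bar, with tips near (308,187) and (350,178). That matches the projection. Now I slide in and close.

```bash
python3 -m jog '[[[-0.45,-0.3,0.2],[0.1,0,-0.05],1],[[-0.42,-0.26,0.3],[0,0,0],1],[[0,0,0.6],[0,0,0],1],[[0,0,0.6],[0,0,0],1],[[0,0,0.6],[0,0,0],1],[[0,0,0.6],[0,0,0],1],[[0,0,0.5],[0,0,0],1],[[0,0,0.2],[0,0,0],1]]'
python3 - <<'E'
from h import *
T=snap('top','top2');S=snap('scene','scene2')
s=arm.sense();print(s['time_s'],s['ee_pos'],s['ft_force'])
Rg=goalR(-22.3,30);tcp=np.array([.6023,-.0944,.1955]);print(need(tcp,Rg))
a=S['img'][170:320,250:400,::-1];b=T['img'][120:240,190:330,::-1]
cv2.imwrite('pics/g2.png',np.hstack([cv2.resize(a,(400,400)),cv2.resize(b,(400,400))]))
E
```

```text
time_s: 3.3
ee_pos: [0.6042, -0.0966, 0.1948]
tcp_rot: [[-0.802, 0.379, 0.462], [0.329, 0.925, -0.19], [-0.499, -0.001, -0.866]]
ft_force: [-1.5, 0.9, 0.1]
grip_width: 0.0854
gripper_force: 0.0
3.4 [ 0.60363995 -0.09615916  0.19532001] [0.00616899 0.86650624 0.82125495]
(array([ 0.05,  0.04, -0.04]), array([-0.  , -0.01,  0.  ]))
```

View pics/g2.png

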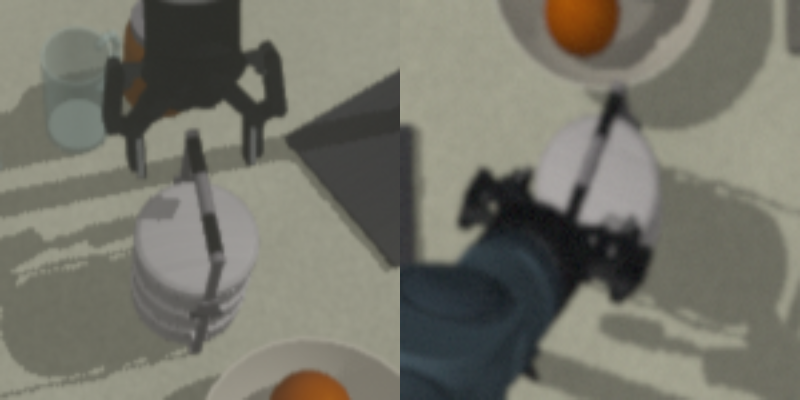

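The left half shows the fingers at (140,165) and (255,155), straddling the near black part at (197,155). The right half shows the same, so I close.

```bash
python3 -m jog '[[[0,0,0],[0,0,0],-0.3],[[0,0,0],[0,0,0],-0.5],[[0,0,0],[0,0,0],-1],[[0,0,0],[0,0,0],-1],[[0,0,0],[0,0,0],-1],[[0,0,0],[0,0,0],-1]]' 25; python3 -m jog '[[[0,0,0],[0,0,0],-1],[[0,0,0],[0,0,0],-1],[[0,0,0],[0,0,0],-1],[[0,0,0],[0,0,0],-1]]' 110; python3 -c "
from h import *
s=arm.sense();print(s['torque']);R=np.array(s['tcp_rot']);print('5cm up:',R.T@[0,0,1])"
```

```text
time_s: 4.0
ee_pos: [0.6032, -0.0953, 0.1968]
tcp_rot: [[-0.801, 0.379, 0.464], [0.328, 0.926, -0.19], [-0.502, 0.0, -0.865]]
ft_force: [-1.0, 0.6, 1.7]
grip_width: 0.0112
gripper_force: 24.3
time_s: 4.4
ee_pos: [0.6034, -0.0954, 0.197]
tcp_rot: [[-0.801, 0.379, 0.465], [0.328, 0.926, -0.19], [-0.502, 0.0, -0.865]]
ft_force: [-2.1, 0.9, 5.2]
grip_width: 0.009
gripper_force: 107.5
[ 0.10526197  0.3439984  -0.02463143]
5cm up: [-5.01899930e-01  1.50725511e-04 -8.64925683e-01]
```

```bash
python3 -m jog '[[[-0.04,0,-0.07],[0,0,0],-1],[[-0.08,0,-0.14],[0,0,0],-1],[[-0.08,0,-0.14],[0,0,0],-1],[[-0.08,0,-0.14],[0,0,0],-1],[[-0.08,0,-0.14],[0,0,0],-1],[[-0.08,0,-0.14],[0,0,0],-1],[[-0.04,0,-0.07],[0,0,0],-1],[[0,0,0],[0,0,0],-1]]'
python3 - <<'E'
from h import *
s=arm.sense();print(s['ee_pos'],s['ft_force'],s['torque'])
for n in('top','scene'):
    c=snap(n,n+'3');P=cloud(c);ok=c['z_map']>0
    m=ok&(P[...,2]>.15)&(P[...,2]<.175)&(P[...,0]>.55)&(P[...,0]<.75)&(P[...,1]>-.16)&(P[...,1]<-.04)
    q=P[m]; A=np.c_[q[:,:2],np.ones(len(q))]
    for _ in range(4):
        k=np.linalg.lstsq(A,q[:,2],rcond=None)[0]; r=abs(A@k-q[:,2])<.004; A,q=A[r],q[r]
    print('lid',len(q),'slopes deg',np.degrees(k[:2]),q.mean(0))
    m=ok&(P[...,2]>.222)&(P[...,2]<.25)&(P[...,0]>.62)&(P[...,0]<.75)&(P[...,1]>-.16)&(P[...,1]<-.08)
    q=P[m];
    if len(q)>8:
        w,v=np.linalg.eigh(np.cov(q.T));print('bar',len(q),q.mean(0),v[:,2],q.max(0),q.min(0))
E
```

```text
time_s: 5.2
ee_pos: [0.6033, -0.0954, 0.2261]
tcp_rot: [[-0.801, 0.379, 0.465], [0.328, 0.926, -0.19], [-0.502, 0.0, -0.865]]
ft_force: [-0.7, -0.6, -1.8]
grip_width: 0.0092
gripper_force: 107.5
[ 0.60330419 -0.09538829  0.22611962] [-0.65396222 -0.62257783 -1.80921107] [ 0.29830839  0.73748862 -0.02312141]
lid 787 slopes deg [-2.04470786  1.17479755] [ 0.63662269 -0.11336513  0.1692123 ]
bar 158 [ 0.65230633 -0.11659162  0.24494591] [-0.91930286  0.39265842  0.02648815] [ 0.68454223 -0.09809643  0.24952821] [ 0.62044191 -0.13380842  0.22287776]
lid 1190 slopes deg [-1.19833357  1.18284121] [ 0.62738358 -0.10797432  0.16955441]
bar 190 [ 0.65538865 -0.11735662  0.24437271] [-0.91809504  0.38245888  0.10405148] [ 0.68326231 -0.09768393  0.24945783] [ 0.62182146 -0.13208515  0.22262841]
```

```bash
for i in 1 2 3; do python3 -m jog '[[[0,0,0],[0,0,0],-1]]' | grep ft; done
python3 - <<'E'
from h import *
for tag in('top0','scene0','top2','scene2','top3','scene3'):
    c=load(tag);P=cloud(c);ok=c['z_map']>0;h=.143+.029*('3' in tag)
    m=ok&(abs(P[...,2]-h)<.008)&(np.hypot(P[...,0]-.627,P[...,1]+.1045)<.046)
    q=P[m]; A=np.c_[q[:,:2],np.ones(len(q))]
    for _ in range(4):
        k=np.linalg.lstsq(A,q[:,2],rcond=None)[0]; r=abs(A@k-q[:,2])<.003; A,q=A[r],q[r]
    d=np.array([.925,-.38]);print(tag,len(q),'along',np.degrees(k[:2]@d),'across',np.degrees(k[:2]@[.38,.925]),q.mean(0))
E
```

```text
ft_force: [-0.8, -0.4, -2.7]
ft_force: [0.5, 0.6, -3.9]
ft_force: [0.9, -0.7, -4.1]
top0 687 along 0.02199923259947096 across 0.17717814245881647 [ 0.62628194 -0.10714331  0.14149037]
scene0 817 along -0.6604217236937728 across 0.10476686570741585 [ 0.62709768 -0.10827982  0.14244715]
top2 608 along -0.9193510002187888 across -0.5265579666608112 [ 0.63140769 -0.10735173  0.14156978]
scene2 826 along -0.5610269366352788 across 0.33587580543703094 [ 0.62724141 -0.1080049   0.14239728]
top3 550 along -1.7413597721531817 across -0.001560992310568983 [ 0.63403222 -0.11191689  0.17025919]
scene3 869 along -1.0664168918090808 across 0.03223969458635673 [ 0.62768356 -0.10782037  0.17072762]
```

```bash
cat >> h.py <<'E'
Rg0=np.array([[-0.801,.379,.465],[.328,.926,-.19],[-.502,0,-.865]])
ct=Rg0.T@np.array([.0234,-.0091,.015]); seat=np.array([.6142,.1445,.285]); a_=np.radians(2.86)
xs=np.array([np.cos(a_),np.sin(a_),0]); ys=np.array([-np.sin(a_),np.cos(a_),0])
Rh=goalR(2.86,30.6)
def tcp_for(x,y,z): return seat+x*xs+y*ys+[0,0,z]-Rh@ct
E
python3 - <<'E'
from h import *
s=arm.sense();p0=np.array(s['ee_pos']);R0=np.array(s['tcp_rot']);print(p0,tcp_for(0,-.08,.037))
up=p0+[0,0,.05];print(need(up,R0))
rows(tcp_for(0,-.08,.037),Rh,12,up,R0)
print(need(tcp_for(0,0,.037),Rh,tcp_for(0,-.08,.037),Rh))
E
```

```text
[ 0.60272609 -0.09528885  0.22504154] [0.59324688 0.06291091 0.30679219]
(array([-0.83, -0.  , -1.44]), array([0., 0., 0.]))
[0.12, 0.4, -0.17] [-0.12, -0.01, -0.21]
[0.11, 0.4, -0.16] [-0.12, -0.01, -0.21]
[0.1, 0.41, -0.16] [-0.12, -0.01, -0.21]
[0.08, 0.42, -0.15] [-0.12, -0.01, -0.21]
[0.07, 0.42, -0.14] [-0.12, -0.01, -0.21]
[0.06, 0.42, -0.13] [-0.12, -0.01, -0.21]
[0.04, 0.43, -0.13] [-0.12, -0.01, -0.21]
[0.03, 0.43, -0.12] [-0.12, -0.01, -0.21]
[0.01, 0.43, -0.11] [-0.12, -0.01, -0.21]
[0.0, 0.44, -0.1] [-0.12, -0.01, -0.21]
[-0.01, 0.44, -0.09] [-0.12, -0.01, -0.21]
[-0.03, 0.44, -0.09] [-0.12, -0.01, -0.21]
(array([-0.  ,  2.67,  0.  ]), array([0., 0., 0.]))
```

```bash
python3 -m jog '[[[-0.08,0,-0.14],[0,0,0],-1],[[-0.17,0,-0.29],[0,0,0],-1],[[-0.17,0,-0.29],[0,0,0],-1],[[-0.17,0,-0.29],[0,0,0],-1],[[-0.16,0,-0.28],[0,0,0],-1],[[-0.08,0,-0.15],[0,0,0],-1],[[0.06,0.2,-0.08],[-0.06,0,-0.1],-1],[[0.12,0.4,-0.17],[-0.12,-0.01,-0.21],-1]]'
python3 -m jog '[[[0.11,0.4,-0.16],[-0.12,-0.01,-0.21],-1],[[0.1,0.41,-0.16],[-0.12,-0.01,-0.21],-1],[[0.08,0.42,-0.15],[-0.12,-0.01,-0.21],-1],[[0.07,0.42,-0.14],[-0.12,-0.01,-0.21],-1],[[0.06,0.42,-0.13],[-0.12,-0.01,-0.21],-1],[[0.04,0.43,-0.13],[-0.12,-0.01,-0.21],-1],[[0.03,0.43,-0.12],[-0.12,-0.01,-0.21],-1],[[0.01,0.43,-0.11],[-0.12,-0.01,-0.21],-1]]'
python3 -m jog '[[[0,0.44,-0.1],[-0.12,-0.01,-0.21],-1],[[-0.01,0.44,-0.09],[-0.12,-0.01,-0.21],-1],[[-0.01,0.3,-0.06],[-0.09,0,-0.14],-1],[[0,0.2,-0.04],[-0.08,0,-0.13],-1],[[0,0.1,0],[0,0,0],-1],[[0,0,0],[0,0,0],-1],[[0,0,0],[0,0,0],-1]]'
python3 - <<'E'
from h import *
s=arm.sense();print(s['time_s'],s['ee_pos'],s['ft_force'],need(tcp_for(0,-.08,.037),Rh),np.array(s['joints']).round(2))
T=snap('top','top4');S=snap('scene','scene4')
B=np.array(s['ee_pos'])+np.array(s['tcp_rot'])@ct
for n,c in(('top',T),('scene',S)):
    P=cloud(c);ok=c['z_map']>0; Q=P-seat;X=Q@xs;Y=Q@ys;Z=Q[...,2]
    m=ok&(abs(X)<.02)&(Y>-.035)&(Y<.03)&(Z>-.02)&(Z<.08)
    print(n,'hook',m.sum(),'x',X[m].min(),X[m].max(),'y',Y[m].min(),Y[m].max(),'z',Z[m].min(),Z[m].max())
    lip=m&(Y<-.012);print(' lip x',np.median(X[lip]),'zmax',Z[lip].max(),'back y (z>.02)',np.median(Y[m&(Z>.02)&(Z<.045)]))
    m=ok&(X>-.02)&(X<.075)&(abs(Y+.08)<.02)&(Z>.028)&(Z<.055)
    if m.sum()>8: print(' bar',m.sum(),'x',X[m].min(),X[m].max(),'y med',np.median(Y[m]),'dir',np.degrees(np.polyfit(X[m],Y[m],1)[0]),'slope',np.degrees(np.polyfit(X[m],Z[m],1)[0]),'zmax',np.percentile(Z[m],90))
print('expected',(B-seat)@xs,(B-seat)@ys,(B-seat)[2])
a=S['img'][110:290,330:510,::-1];b=T['img'][100:240,90:230,::-1]
cv2.imwrite('pics/g4.png',np.hstack([cv2.resize(a,(400,400)),cv2.resize(b,(400,400))]))
E
```

```text
time_s: 6.4
ee_pos: [0.6014, -0.0751, 0.2787]
tcp_rot: [[-0.818, 0.327, 0.474], [0.283, 0.945, -0.164], [-0.502, -0.0, -0.865]]
ft_force: [0.1, -0.1, -3.5]
grip_width: 0.0091
gripper_force: 107.5
time_s: 7.2
ee_pos: [0.5932, 0.0308, 0.3]
tcp_rot: [[-0.858, 0.041, 0.512], [0.033, 0.999, -0.024], [-0.512, -0.004, -0.859]]
ft_force: [0.6, 0.5, -3.4]
grip_width: 0.0087
gripper_force: 107.6
time_s: 7.9
ee_pos: [0.5893, 0.0739, 0.3071]
tcp_rot: [[-0.855, -0.076, 0.513], [-0.067, 0.997, 0.035], [-0.514, -0.004, -0.858]]
ft_force: [-0.2, -0.1, -3.0]
grip_width: 0.0083
gripper_force: 107.5
7.9 [0.58925061 0.07392929 0.30708547] [-0.2360035  -0.06367973 -2.96376871] (array([-0.08, -0.38,  0.06]), array([0.06, 0.04, 0.16])) [-0.   -0.05 -0.41  0.68  0.04 -0.07]
top hook 205 x -0.007350511291809648 0.007309842791677728 y -0.024072379823819316 0.022620909601175392 z -0.011802091353363908 0.07718805373985388
 lip x -0.0010084246282653592 zmax 0.019874198911122132 back y (z>.02) 0.017325793005118786
 bar 219 x -0.01977916537293307 0.05895825508619384 y med -0.0699710991171738 dir 0.885878614660073 slope -0.2941267089131443 zmax 0.044230446179474636
scene hook 273 x -0.008828886846960026 0.006759135590639592 y -0.023098318791660886 0.02379741430598906 z -0.00944708284378687 0.07985945208168038
 lip x 0.0009510658335296226 zmax 0.020860272703935256 back y (z>.02) 0.018869761128467704
 bar 234 x -0.019688954626817395 0.0569398888752276 y med -0.07017795722641922 dir 1.6424540767705857 slope -0.6968753517608296 zmax 0.04479153301051941
expected -0.00355018014132205 -0.06808796923716047 0.03743378725458274
```

View pics/g4.png

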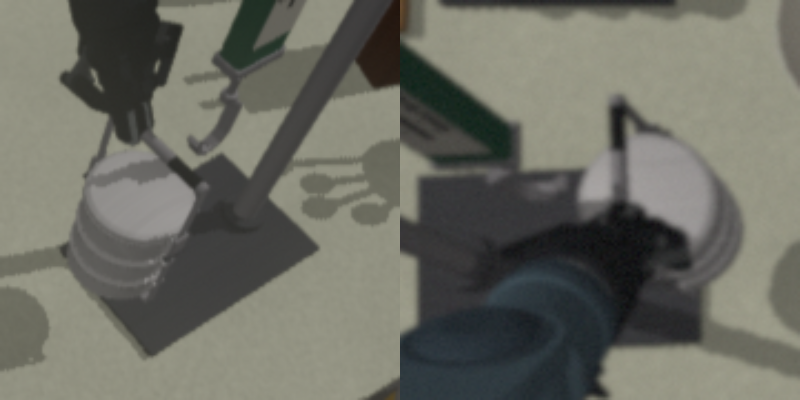

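The picture shows the tiffin hanging level over the base plate. The bar's far end is at (205,190), and the hook is empty, with its lip at (195,145). The hook measures where predicted. I trim the yaw and move the bar in.

```bash
python3 - <<'E'
from h import *
print(need(tcp_for(0,.001,.037),Rh))
E
python3 -m jog '[[[0,0.05,0],[0.03,0.02,0.08],-1],[[0,0.1,0],[0.03,0.02,0.08],-1],[[0,0,0],[0,0,0],-1]]'
python3 -c "
from h import *
rows(tcp_for(0,.001,.037),Rh,10)"
```

```text
(array([-0.15,  2.32,  0.09]), array([0.06, 0.04, 0.16]))
time_s: 8.3
ee_pos: [0.5891, 0.0791, 0.3074]
tcp_rot: [[-0.86, -0.051, 0.508], [-0.044, 0.999, 0.027], [-0.509, 0.001, -0.861]]
ft_force: [0.8, 0.2, -3.3]
grip_width: 0.0088
gripper_force: 107.4
[-0.01, 0.22, 0.01] [0.0, 0.0, 0.0]
[-0.01, 0.22, 0.01] [0.0, 0.0, 0.0]
[-0.01, 0.22, 0.01] [0.0, 0.0, 0.0]
[-0.01, 0.22, 0.01] [0.0, 0.0, 0.0]
[-0.01, 0.22, 0.01] [0.0, 0.0, 0.0]
[-0.01, 0.22, 0.01] [0.0, 0.0, 0.0]
[-0.01, 0.22, 0.01] [0.0, 0.0, 0.0]
[-0.01, 0.22, 0.01] [0.0, 0.0, 0.0]
[-0.01, 0.22, 0.01] [0.0, 0.0, 0.0]
[-0.01, 0.22, 0.01] [0.0, 0.0, 0.0]
```

```bash
python3 -m jog '[[[-0.01,0.15,0.01],[0,0,0],-1],[[-0.02,0.25,0.01],[0,0,0],-1],[[-0.02,0.3,0.01],[0,0,0],-1],[[-0.02,0.3,0.02],[0,0,0],-1],[[-0.02,0.3,0.02],[0,0,0],-1],[[-0.02,0.3,0.01],[0,0,0],-1],[[-0.01,0.25,0.01],[0,0,0],-1],[[-0.01,0.2,0.01],[0,0,0],-1]]'
python3 -m jog '[[[0,0.12,0],[0,0,0],-1],[[0,0.06,0],[0,0,0],-1],[[0,0,0],[0,0,0],-1],[[0,0,0],[0,0,0],-1]]'
python3 - <<'E'
from h import *
s=arm.sense();print(s['time_s'],s['ee_pos'],s['ft_force'],need(tcp_for(0,.001,.037),Rh))
T=snap('top','top5');S=snap('scene','scene5')
B=np.array(s['ee_pos'])+np.array(s['tcp_rot'])@ct
print('expected',(B-seat)@xs,(B-seat)@ys,(B-seat)[2])
for n,c in(('top',T),('scene',S)):
    P=cloud(c);ok=c['z_map']>0; Q=P-seat;X=Q@xs;Y=Q@ys;Z=Q[...,2]
    m=ok&(X>.012)&(X<.075)&(abs(Y)<.02)&(Z>.028)&(Z<.055)
    if m.sum()>8: print(n,' bar',m.sum(),'x',X[m].min(),X[m].max(),'y med',np.median(Y[m]),'dir',np.degrees(np.polyfit(X[m],Y[m],1)[0]),'slope',np.degrees(np.polyfit(X[m],Z[m],1)[0]),'zmax',np.percentile(Z[m],90))
    m=ok&(abs(X)<.01)&(Y>-.03)&(Y<-.012)&(abs(Z-.01)<.02);print(' lip',m.sum(),Y[m].min() if m.any() else 0)
a=S['img'][100:250,350:500,::-1];b=T['img'][110:230,90:210,::-1]
cv2.imwrite('pics/g5.png',np.hstack([cv2.resize(a,(400,400)),cv2.resize(b,(400,400))]))
E
```

```text
time_s: 9.1
ee_pos: [0.5907, 0.1412, 0.3067]
tcp_rot: [[-0.86, -0.051, 0.508], [-0.044, 0.999, 0.027], [-0.509, 0.0, -0.861]]
ft_force: [-0.3, -0.5, -3.6]
grip_width: 0.0087
gripper_force: 107.5
time_s: 9.5
ee_pos: [0.5905, 0.1454, 0.3067]
tcp_rot: [[-0.86, -0.05, 0.508], [-0.043, 0.999, 0.026], [-0.509, 0.0, -0.861]]
ft_force: [0.0, 0.1, -2.5]
grip_width: 0.0086
gripper_force: 107.5
9.5 [0.59047084 0.14544633 0.30671714] [ 0.03590653  0.14107416 -2.4828374 ] (array([ 0.04, -0.05, -0.03]), array([0., 0., 0.]))
expected 0.001344100470811527 0.0025802884634388485 0.036927112393938255
top  bar 125 x 0.01289071146588391 0.06296019953118426 y med -0.0019309286373671304 dir 4.58654869620795 slope 0.9863170064733872 zmax 0.04340077316732057
 lip 30 -0.024222659177451936
scene  bar 155 x 0.013053469231425094 0.061866308793784734 y med -0.0005907324751954551 dir -0.07891542568926818 slope -3.625234244127123 zmax 0.04420359475450718
 lip 38 -0.024313093103953645
```

View pics/g5.png

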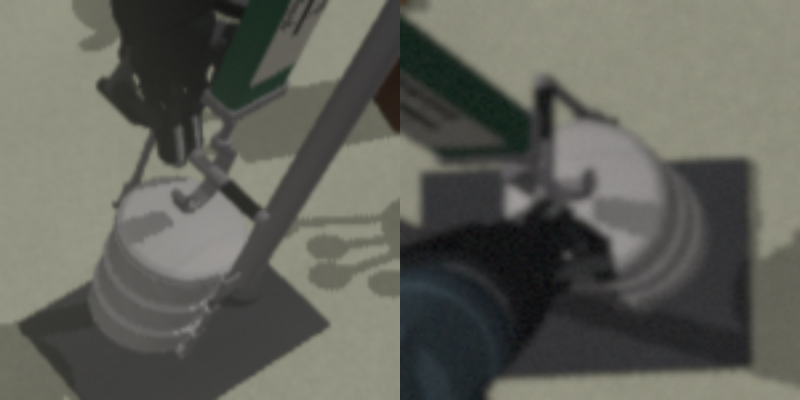

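The left half shows the bar lying above the hook's U at (185,200) with the case unmoved; the lip reading is unchanged too. I lower the bar, fast first (29 mm), then slowly.

```bash
python3 -m jog '[[[0.04,0,0.06],[0,0,0],-1],[[0.07,0,0.11],[0,0,0],-1],[[0.07,0,0.11],[0,0,0],-1],[[0.07,0,0.11],[0,0,0],-1],[[0.07,0,0.11],[0,0,0],-1],[[0.07,0,0.11],[0,0,0],-1],[[0.07,0,0.11],[0,0,0],-1],[[0.03,0,0.05],[0,0,0],-1]]'
python3 -m jog '[[[0,0,0],[0,0,0],-1],[[0,0,0],[0,0,0],-1]]'
python3 - <<'E'
from h import *
s=arm.sense();print(s['time_s'],s['ee_pos'],s['ft_force'],need(tcp_for(0,.001,0),Rh))
B=np.array(s['ee_pos'])+np.array(s['tcp_rot'])@ct
print('expected',(B-seat)@xs,(B-seat)@ys,(B-seat)[2])
E
```

```text
time_s: 10.4
ee_pos: [0.5892, 0.1456, 0.2786]
tcp_rot: [[-0.86, -0.051, 0.508], [-0.044, 0.999, 0.026], [-0.508, 0.0, -0.861]]
ft_force: [-0.8, -0.3, -3.3]
grip_width: 0.0087
gripper_force: 107.5
time_s: 10.6
ee_pos: [0.5897, 0.1457, 0.2795]
tcp_rot: [[-0.859, -0.051, 0.509], [-0.044, 0.999, 0.026], [-0.509, 0.0, -0.861]]
ft_force: [-0.3, 0.9, -2.8]
grip_width: 0.0082
gripper_force: 107.4
10.6 [0.58966906 0.14569159 0.27948561] [-0.28188302  0.88360185 -2.82160292] (array([ 0.18, -0.06,  0.27]), array([0.01, 0.  , 0.  ]))
expected 0.0005513861230340047 0.00287327685106653 0.009702184724846463
```

```bash
cat >> h.py <<'E'
def status():
    s=arm.sense();B=np.array(s['ee_pos'])+np.array(s['tcp_rot'])@ct
    print('t',s['time_s'],'bar',(np.array([(B-seat)@xs,(B-seat)@ys,(B-seat)[2]])*1e3).round(1),'ft',np.round(s['ft_force'],1),'tq',np.round(s['torque'],2))
    for n in('scene','top'):
        c=vision.camera(n);P=cloud(c);ok=c['z_map']>0; Q=P-seat;X=Q@xs;Y=Q@ys;Z=Q[...,2]
        m=ok&(abs(X)<.012)&(Y>-.03)&(Y<-.013)&(Z<.03)&(Z>-.06)
        b=ok&(X>.02)&(X<.052)&(abs(Y)<.016)&(Z>-.06)&(Z<.02)
        r=''
        if m.sum()>4: r+=f' lip n{m.sum()} ztop {np.percentile(Z[m],92)*1e3:.1f} y {Y[m].min()*1e3:.1f}'
        if b.sum()>8: r+=f' bar n{b.sum()} ztop {np.percentile(Z[b],85)*1e3:.1f} y {np.median(Y[b])*1e3:.1f} slope {np.degrees(np.polyfit(X[b],Z[b],1)[0]):.1f}'
        print(n,r)
E
python3 -c "
from h import *
status()"
for i in 1 2; do python3 -m jog '[[[0.017,0,0.029],[0,0,0],-1],[[0.017,0,0.029],[0,0,0],-1],[[0.017,0,0.029],[0,0,0],-1],[[0.017,0,0.029],[0,0,0],-1]]' | egrep 'pos|ft'; done
python3 -c "
from h import *
status()"
```

```text
t 10.6 bar [0.6 2.9 9.7] ft [-0.3  0.9 -2.8] tq [-0.07  0.84  0.03]
scene  lip n86 ztop 18.5 y -29.8 bar n166 ztop 16.2 y 0.2 slope 97.3
top  lip n62 ztop 18.1 y -29.2 bar n133 ztop 15.8 y -1.0 slope 67.1
ee_pos: [0.5895, 0.1457, 0.2752]
ft_force: [0.4, -0.1, -4.0]
ee_pos: [0.5896, 0.1457, 0.2712]
ft_force: [0.1, 0.0, -3.3]
t 11.5 bar [0.5 2.8 1.4] ft [ 0.1  0.  -3.3] tq [-0.08  0.85  0.05]
scene  lip n34 ztop 19.7 y -23.2 bar n86 ztop 8.4 y -0.3 slope -0.3
top  lip n29 ztop 19.8 y -24.3 bar n85 ztop 7.4 y 0.2 slope 0.4
```

```bash
for i in 1 2; do python3 -m jog '[[[0.017,0,0.029],[0,0,0],-1],[[0.017,0,0.029],[0,0,0],-1],[[0.017,0,0.029],[0,0,0],-1],[[0.017,0,0.029],[0,0,0],-1]]' | egrep 'pos|ft'; done
python3 -c "
from h import *
status()"
```

```text
ee_pos: [0.5897, 0.1457, 0.2674]
ft_force: [-0.1, -0.8, -1.7]
ee_pos: [0.5898, 0.1457, 0.2634]
ft_force: [-0.7, 0.2, -1.2]
t 12.4 bar [ 0.6  2.9 -6.4] ft [-0.7  0.2 -1.2] tq [-0.01  0.73  0.  ]
scene  lip n35 ztop 13.0 y -23.3 bar n89 ztop 0.7 y -0.3 slope 0.5
top  lip n32 ztop 13.0 y -23.8 bar n70 ztop -0.1 y -0.3 slope 1.0
```

```bash
for i in 1 2; do python3 -m jog '[[[0.017,0,0.029],[0,0,0],-1],[[0.017,0,0.029],[0,0,0],-1],[[0.017,0,0.029],[0,0,0],-1],[[0.017,0,0.029],[0,0,0],-1]]' | egrep 'pos|ft'; done
python3 -c "
from h import *
status()"
```

```text
ee_pos: [0.5898, 0.1457, 0.2593]
ft_force: [-0.5, 0.4, -0.8]
ee_pos: [0.5898, 0.1457, 0.2553]
ft_force: [-0.6, 0.3, -0.1]
t 13.3 bar [  0.7   2.9 -14.5] ft [-0.6  0.3 -0.1] tq [-0.09  0.61  0.03]
scene  lip n31 ztop 5.1 y -23.2 bar n90 ztop -6.6 y -0.1 slope 1.1
top  lip n30 ztop 4.8 y -22.9 bar n85 ztop -8.0 y -0.5 slope 1.3
```

```bash
cat >> h.py <<'E'
def avg(n=16):
    F=[]
    for i in range(n):
        vision.camera('top'); s=arm.sense(); F.append(np.r_[s['ft_force'],s['torque']])
    F=np.array(F); print('t',s['time_s'],'avg',F.mean(0).round(2),'sd/rt',(F.std(0)/n**.5).round(2),'z',s['ee_pos'][2])
E
python3 -c "
from h import *
avg()"
python3 -m jog '[[[0.017,0,0.029],[0,0,0],-1],[[0.017,0,0.029],[0,0,0],-1],[[0.017,0,0.029],[0,0,0],-1],[[0,0,0],[0,0,0],-1],[[0,0,0],[0,0,0],-1]]' | egrep 'pos|ft'
python3 -c "
from h import *
avg();status()"
```

```text
t 14.2 avg [-0.78  0.04  0.29 -0.03  0.58 -0.  ] sd/rt [0.12 0.13 0.18 0.01 0.01 0.01] z 0.25524602860651646
ee_pos: [0.5898, 0.1457, 0.2522]
ft_force: [-0.7, -0.8, -0.0]
t 15.5 avg [-0.45 -0.17  0.63 -0.02  0.45  0.01] sd/rt [0.11 0.1  0.12 0.01 0.01 0.01] z 0.2521867203625017
t 15.5 bar [  0.6   2.9 -17.6] ft [ 0.4 -0.6  0.7] tq [ 0.02  0.44 -0.04]
scene  lip n34 ztop 2.7 y -22.9 bar n83 ztop -10.0 y -0.4 slope -0.1
top  lip n29 ztop 0.8 y -24.5 bar n81 ztop -10.3 y 0.4 slope 0.7
```

```bash
python3 -c "
from h import *
avg(30)"
```

```text
t 17.1 avg [-0.13  0.26  0.64 -0.01  0.35  0.02] sd/rt [0.09 0.09 0.09 0.01 0.01 0.  ] z 0.25214588228349366
```

```bash
python3 -m jog '[[[-0.004,0,-0.007],[0,0,0],-1],[[-0.004,0,-0.007],[0,0,0],-1],[[-0.004,0,-0.007],[0,0,0],-1],[[-0.004,0,-0.007],[0,0,0],-1],[[-0.004,0,-0.007],[0,0,0],-1],[[-0.004,0,-0.007],[0,0,0],-1]]' | egrep 'pos|ft'
python3 -c "
from h import *
avg(24);status()"
```

```text
ee_pos: [0.5897, 0.1457, 0.2536]
ft_force: [0.2, -0.1, 0.8]
t 18.9 avg [0.7  0.04 0.38 0.   0.23 0.02] sd/rt [0.14 0.1  0.1  0.01 0.   0.01] z 0.2536140411694514
t 18.9 bar [  0.6   2.9 -16.2] ft [ 1.  -0.4 -0.8] tq [-0.02  0.22  0.01]
scene  lip n33 ztop 4.5 y -23.2 bar n85 ztop -8.3 y -0.3 slope 2.8
top  lip n32 ztop 3.6 y -24.8 bar n84 ztop -9.2 y 0.0 slope -0.8
```

```bash
python3 -m jog '[[[0,0,0],[0,0,0],-1],[[0,0,0],[0,0,0],-1],[[0,0,0],[0,0,0],-1]]' 60| egrep 'pos|ft|grip'; python3 -m jog '[[[0,0,0],[0,0,0],-1],[[0,0,0],[0,0,0],-1],[[0,0,0],[0,0,0],-1]]' 20| egrep 'pos|ft|grip'
python3 -c "
from h import *
avg(10);status()"
```

```text
ee_pos: [0.5897, 0.1457, 0.2536]
ft_force: [1.0, 0.8, 1.2]
grip_width: 0.0087
gripper_force: 107.4
ee_pos: [0.5897, 0.1457, 0.2536]
ft_force: [1.2, 0.6, 1.1]
grip_width: 0.0088
gripper_force: 107.4
t 20.1 avg [ 1.28  0.41  0.08 -0.    0.19  0.02] sd/rt [0.14 0.15 0.17 0.01 0.01 0.01] z 0.2535913095167826
t 20.1 bar [  0.6   2.9 -16.2] ft [ 1.2 -0.2  1. ] tq [0.03 0.19 0.01]
scene  lip n33 ztop 3.8 y -22.7 bar n86 ztop -8.4 y -0.1 slope 1.2
top  lip n33 ztop 2.8 y -25.0 bar n86 ztop -8.6 y -0.3 slope 0.5
```

```bash
python3 -m jog '[[[-0.007,0,0.004],[0,0,0],-1],[[-0.007,0,0.004],[0,0,0],-1],[[0,0,0],[0,0,0],-1]]' | egrep 'pos|ft'
python3 -c "
from h import *
avg(16)"
```

```text
ee_pos: [0.5897, 0.1457, 0.2532]
ft_force: [0.9, -0.3, 0.4]
t 21.3 avg [-1.66  0.07  0.35 -0.01  0.66  0.04] sd/rt [0.15 0.09 0.1  0.01 0.02 0.01] z 0.2533633665424553
```

```bash
python3 -m jog '[[[0.007,0,-0.004],[0,0,0],-1],[[0,0,0],[0,0,0],-1]]' | egrep 'pos|ft'
python3 -c "
from h import *
avg(8)"
```

```text
ee_pos: [0.5899, 0.1457, 0.2536]
ft_force: [-3.0, 0.3, 1.2]
t 21.9 avg [-2.2   0.05  0.46 -0.01  0.74  0.02] sd/rt [0.13 0.14 0.24 0.01 0.01 0.01] z 0.2535794098815625
```

```bash
python3 -m jog '[[[0.007,0,-0.004],[0,0,0],-1],[[0,0,0],[0,0,0],-1],[[0,0,0],[0,0,0],-1],[[0,0,0],[0,0,0],-1],[[0,0,0],[0,0,0],-1]]' | egrep 'pos|ft'
python3 -c "
from h import *
avg(8);avg(8)"
```

```text
ee_pos: [0.5898, 0.1457, 0.2537]
ft_force: [-2.1, 0.7, -0.2]
t 22.8 avg [-0.55 -0.19  0.08 -0.01  0.47 -0.  ] sd/rt [0.18 0.17 0.12 0.01 0.01 0.01] z 0.25372623081772816
t 23.2 avg [ 0.08  0.1   0.6  -0.02  0.39  0.01] sd/rt [0.16 0.11 0.17 0.01 0.01 0.01] z 0.25370313428711977
```

```bash
python3 -m jog '[[[0,0,0],[0,0,0],-0.78],[[0,0,0],[0,0,0],-0.74],[[0,0,0],[0,0,0],-0.7],[[0,0,0],[0,0,0],-0.66],[[0,0,0],[0,0,0],-0.6],[[0,0,0],[0,0,0],-0.5],[[0,0,0],[0,0,0],-0.3],[[0,0,0],[0,0,0],-0.2]]'
python3 -c "
from h import *
S=snap('scene','scene6');T=snap('top','top6');status()
a=S['img'][100:250,350:500,::-1];b=T['img'][110:230,90:210,::-1]
cv2.imwrite('pics/g6.png',np.hstack([cv2.resize(a,(400,400)),cv2.resize(b,(400,400))]))"
```

```text
time_s: 24.0
ee_pos: [0.5896, 0.1457, 0.2535]
tcp_rot: [[-0.86, -0.051, 0.508], [-0.044, 0.999, 0.026], [-0.509, 0.0, -0.861]]
ft_force: [-0.2, 0.2, 0.1]
grip_width: 0.0341
gripper_force: 0.0
t 24.1 bar [  0.5   2.9 -16.3] ft [ 0.2 -0.3 -0.2] tq [-0.04  0.44  0.01]
scene  lip n31 ztop 5.5 y -23.8 bar n89 ztop -6.5 y 0.1 slope 0.4
top  lip n29 ztop 4.6 y -23.6 bar n86 ztop -8.1 y -0.1 slope -1.1
```

View pics/g6.png

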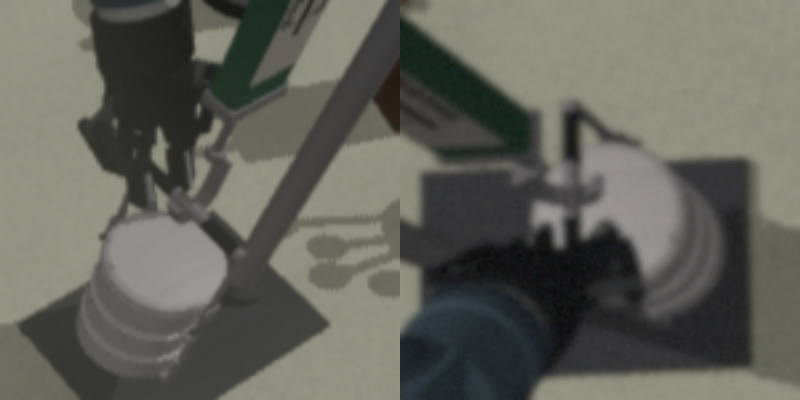

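The picture shows the tiffin hanging on the hook at (185,210) with the fingers open on either side of the bar. The hook rose only about 1 mm on release. I back straight out along the tool.

```bash
python3 -m jog '[[[0,0,-0.1],[0,0,0],-0.1],[[0,0,-0.3],[0,0,0],-0.1],[[0,0,-0.4],[0,0,0],-0.1],[[0,0,-0.5],[0,0,0],-0.1],[[0,0,-0.6],[0,0,0],-0.1],[[0,0,-0.6],[0,0,0],-0.1],[[0,0,-0.6],[0,0,0],-0.1],[[0,0,-0.4],[0,0,0],-0.1]]'
python3 -c "
from h import *
status()"
python3 -m jog '[[[0,0,-0.3],[0,0,0],0],[[0,0,-0.1],[0,0,0],0],[[0,0,0],[0,0,0],0],[[0,0,0],[0,0,0],0],[[0,0,0],[0,0,0],0],[[0,0,0],[0,0,0],0],[[0,0,0],[0,0,0],0],[[0,0,0],[0,0,0],0]]'
python3 -m jog '[[[0,0,0],[0,0,0],0],[[0,0,0],[0,0,0],0],[[0,0,0],[0,0,0],0],[[0,0,0],[0,0,0],0],[[0,0,0],[0,0,0],0],[[0,0,0],[0,0,0],0],[[0,0,0],[0,0,0],0],[[0,0,0],[0,0,0],0]]' >/dev/null
python3 -c "
from h import *
status();snap('scene','scene7');status()"
```

```text
time_s: 25.0
ee_pos: [0.536, 0.1431, 0.3467]
tcp_rot: [[-0.858, -0.051, 0.511], [-0.043, 0.999, 0.027], [-0.512, 0.001, -0.859]]
ft_force: [0.1, -0.2, 0.6]
grip_width: 0.0385
gripper_force: 0.0
t 25.0 bar [-53.2   2.9  77. ] ft [ 0.1 -0.2  0.6] tq [-0.04  0.36  0.06]
scene  lip n30 ztop 5.5 y -24.2 bar n87 ztop -7.3 y -0.1 slope 1.0
top  lip n32 ztop 5.9 y -23.8 bar n85 ztop -7.5 y -0.5 slope -0.8
time_s: 25.9
ee_pos: [0.5301, 0.1426, 0.3541]
tcp_rot: [[-0.86, -0.051, 0.508], [-0.044, 0.999, 0.026], [-0.509, 0.0, -0.861]]
ft_force: [0.7, 0.6, 0.2]
grip_width: 0.0428
gripper_force: 0.0
t 26.7 bar [-59.    2.8  84.5] ft [ 0.3 -0.4  0.2] tq [-0.05  0.43 -0.05]
scene  lip n30 ztop 5.7 y -23.9 bar n91 ztop -6.9 y 0.0 slope -1.3
top  lip n31 ztop 5.4 y -23.2 bar n82 ztop -7.9 y -0.5 slope -1.3
t 26.85 bar [-59.    2.8  84.5] ft [0.3 1.1 0.2] tq [-0.05  0.41 -0.04]
scene  lip n31 ztop 5.3 y -24.9 bar n90 ztop -7.1 y -0.1 slope -0.7
top  lip n31 ztop 5.4 y -23.3 bar n84 ztop -7.7 y -0.6 slope -0.6
```

View pics/scene7.png

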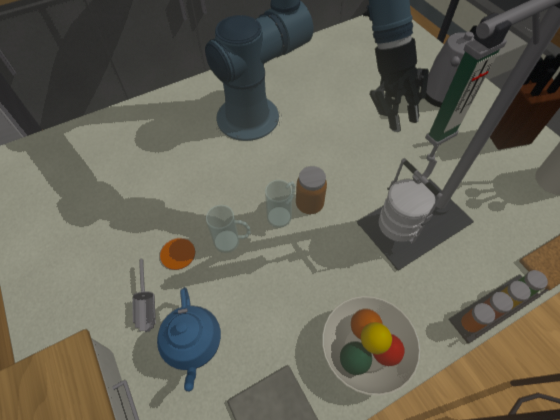

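The tiffin hangs at (408,205), level and still on the hook, with the hand clear at (400,100) and everything else where it was. Handing in.

```bash
python3 -c "
from plant import ticket
print(ticket.sign_off())"
```

```text
the job is handed in; nothing more can be done
None
```

The tiffin is hanging by the middle of its bar on the scale hook, level to about a degree and still, with the hook drawn down about 14 mm. The gripper is clear, nothing else looks moved, and the job was handed in at about 27 s. The pointer didn't only creep down: I overshot slightly, backed up about 1.5 mm slowly, and it rose about another 1 mm when I let go.

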